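# Fit the missing cell in a pool alarm and test it

### The arm

A 7-joint arm with a two-finger parallel gripper is mounted at the origin on the work surface. World frame = base frame: x ahead of the robot, y to its left, z up, the work surface at z = 0. Lengths are in m, angles in rad, forces in N, time in s.
With the tool pointing down it reaches from about 0.425 to 0.925 m from the base axis. Payload 6.8 kg.
Tool frame: the origin (TCP) lies midway between the tips of the shut fingers; the grasp point (between the pads) lies 19 mm behind it; z points along the fingers, y is the line along which they close (so a half turn about z gives the same grasp; the last joint's range is limited). The gripper opens to 85 mm and grips with 20 to 120 N. Pads are 22 mm wide; open, the fingers measure 114 mm over their backs; the gripper's body (76 mm by 85 mm) begins 54 mm behind the grasp point. The pads swing forward as they close: fully open they stand 13 mm farther back than shut.
Start: joints at [1.027, 0.477, 0.022, 1.555, -0.011, 1.109, -0.083], TCP at [0.285, -0.612, 0.231] pointing down, gripper open.
Joint ranges: [-2.96, 2.96], [-0.34, 2.1], [-1.41, 1.46], [0.24, 2.44], [-1.37, 4.51], [0.17, 1.92], [-2.96, 2.96]. Speed limits (rad/s): [2.39, 2.39, 3.14, 3.14, 3.14, 3.14, 3.14].

### API

Orientations are given as a unit quaternion [w, x, y, z].
In Python, from station import bot, imaging gives the robot as it stands.
- The arm moves only by the tool move_arm, never from a script. Its argument "commands" is a list that holds one entry, the list of rows, each a list of 7 numbers: the shift along the tool's x, y, z in m, then the turn, a rotation vector about the tool's x, y, z in degrees, then the finger opening in m, from 0 to 0.0854. In form: [[[x, y, z, rx, ry, rz, grip], ...]]. A call has 1 to 20 rows; each row shifts and turns the commanded pose from where the row before left it, along the tool's axes as they then stand; what a row does not reach is not made up. A row lasts 1/8 s, in which the tool goes at most 62.5 mm and 10.7 degrees, less where a joint would pass 70% of its speed; a pose out of reach is approached as far as the arm can. A call is refused whole if a number of a shift passes 0.0625 or a number of a turn 10.7, either way. A call with a gripper value outside its range is refused whole. The fingers move at their own pace and stop on an object; "squeeze" is the grip in N (left out, the last holds). Time passes only in rows, so rows that do not move let the fingers close. It gives the time, the measured TCP pose, the force, the opening and the grip force at its end, in the units of the state.
- bot.get_obs(): the state, without advancing time (a new reading comes with each control period).
- imaging.read_camera(name): name is "side" or "top"; returns the picture (400x640x3 uint8, red, green, blue); there is no depth.
- imaging.calibration(name): a dict with "intrinsics" (3x3 intrinsics, pixels), "k1" (the pictures are not rectified: a ray, as slopes to the right and down, at radius r is drawn at 1 + k1 r^2 times it, then the intrinsics apply), "extrinsics" (4x4, takes a point from camera to world coordinates). Camera axes: x right, y down, z forward; pixel columns grow to the right and rows downward; lengths in m; the calibration is good to about 2 mm. A picture is of the moment at which its call begins. calibration takes no time and is no camera call.
- bot.hand_in(): hands the job in; it is judged then, once.
The state is a dict: "t": time; "q": joint angles; "joint_vel": joint speeds; "joint_torque": joint torques, N m; "eef_pos": TCP position; "tool_rot": TCP orientation; "contact_force": force on the tool from outside, world axes, zero at the start; "torque": the same for the moment, N m; "gripper_width": opening from 0.0 (shut) to 1.0 (fully open); "grasp_force": force on a finger pad.
Only numpy, scipy, OpenCV 4.12 (cv2) and the standard library are available. Lean on these libraries where they do the work, as an engineer would, in place of code of your own. Each camera call takes 0.05 s, during which the arm holds its last target. There are 200 camera calls.

### The job

The poolside alarm is one battery short: fit the fresh green cell from the grey tray into its empty bay, flat end first under the black bridge against the coil spring, then press the button end down past the brass contact until it snaps in and the cell lies level and holds by itself. Then push the red test button right down, let go of it, and leave the old black cell and the other things on the bench alone.

Things in the scene. Friction and masses are not known exactly. Their poses are not given: they have to be found in the camera images.
- cell: fresh cell, green wrap, white band at the plus end; loose, 0.07 kg, 21 mm in diameter, body 67.5 mm long plus a steel plus button 8 mm in diameter and 2.5 mm high; the minus end is flat. Origin on its axis at the middle of the 67.5 mm body; x runs along the cell to the plus end; may be rolled about x. Lies level in a nest of the tray, axis 16.5 mm above the bench
- cell_plus (a point): tip of the green cell's plus button, on the axis
- cell_minus (a point): centre of the green cell's flat minus end
- old_cell: used cell of the same size, black wrap, in the tray's other nest 56 mm beside the green one; leave alone. Origin and axes as for the green cell
- tray: fixed grey tray 104 x 112 mm, floor 6 mm thick; origin under its centre, x along the nests, z up. Two nests along x at y = -28 and +28 mm. Each cell lies between low rails (top 10.5 mm above the bench) found only 21 to 35 mm from the nest's middle along x, with end stops at 38.5 mm: the middle 40 mm is free for fingers
- alarm: pool alarm, cover off, fixed: white base 180 (x) x 150 (y) x 16 mm; origin under its centre, z up, x from the bays' spring end to their plus end. Two like bays along x, axes at y = -36 (empty) and +36 mm (green cell fitted, fixed); their floor is the base's top, 16 mm above the bench. Between them a board, up to 27 mm high, |y| < 13 mm. Housing from x = 29 to 87 mm, 40 mm high
- bay_minus (a point): where the centre of a fitted cell's flat end rests, at x = -53.8 mm in the alarm, 26.5 mm above the bench; axes as the alarm's. Round it a black pocket, open above and to +x: end block up to alarm x = -64 mm; cheeks 29 mm above the floor, inner faces 12.5 mm either side of the axis, from x = -76 to -46 mm
- bay_bridge (a point): middle of the underside edge, on the plus side, of the black bridge that spans the pocket's cheeks, at alarm x = -47 mm, 25 mm above the bay's floor; the bridge runs from there 8 mm towards the spring and is 4 mm thick. The flat end must go under it, so the cell has to enter tilted, plus end up (about 25 degrees)
- bay_plus (a point): where the tip of a fitted cell's plus button rests: on the face of the brass plate, alarm x = 16.2 mm, 26.5 mm above the bench (10.5 mm above the floor), 70 mm from bay_minus; axes as the alarm's. Side ribs 6 mm high, inner faces 11.5 mm either side of the axis, at alarm x = -45 to -35 and 0 to 10 mm; between them the sides are free for fingers
- bay_bar (a point): axis of the round brass bar, 4 mm thick, 18 mm long along y, on top of the plate: alarm x = 16 mm, 17 mm above the bay's floor. It overhangs the plate by 2.2 mm towards the cell and holds a fitted cell's button down. Above it a brass lead-in slopes up and away at 65 degrees to 22.5 mm over the floor. To pass the bar the cell must go about 3 mm farther onto the spring than when fitted
- spring (a joint): compression in m of the empty bay's coil spring, along the bay: 0 free, 0.011 at its stop; 700 N/m, no preload. Its front is a steel disc 10 mm in diameter on the bay's axis, when free 4 mm from bay_minus towards bay_plus; a fitted cell compresses it 4 mm (2.8 N). With the cell hooked in and its plus end on the brass lead-in, a push of 10 to 20 N straight down near the plus end snaps it home
- test (a joint): travel of the red test button in m: 0 up, 0.006 right down (5 N); springs back up by itself
- test_top (a point): centre of the red test button's top, 24 mm across, facing up, 62 mm above the bench, on the alarm's housing
- cover: the alarm's white cover, 180 x 150 x 12 mm, lying on the bench; origin under its centre; leave alone
- driver: screwdriver lying on the bench; origin under its middle; leave alone
- reagent: small white bottle with a red cap, 42 mm in diameter, 85 mm high; origin under its centre; leave alone
- reagent2: small white bottle with a blue cap and yellow label, 42 mm in diameter, 85 mm high; origin under its centre; leave alone
- tablets: white tablet jar with a blue lid, 100 mm in diameter, 110 mm high; origin under its centre; leave alone
- gauge: round pressure gauge with a brass stem, 68 mm in diameter, lying face up; origin under the dial's centre; leave alone
There are look-alikes about, which are no part of the job. Of the things shaped like the cell, the green one is meant. What is shaped like the alarm but purple is not meant.

How it is judged:
On the way, in this order (a step that is already met when the one before it is completed fails the run):
1. the green cell lies level in the empty bay, flat end against the spring and plus button under the bar against the brass contact (x of cell_plus in the frame of bay_plus between -0.0015 and 0.0015 m and y of cell_plus in the frame of bay_plus between -0.003 and 0.003 m and z of cell_plus in the frame of bay_plus between -0.002 and 0.002 m and y of cell_minus in the frame of bay_minus between -0.003 and 0.003 m and z of cell_minus in the frame of bay_minus between -0.002 and 0.003 m and value of joint spring above 0.0025 m), for 0.3 s.
2. with the cell in, the test button is pushed right down (5 mm or more of its 6 mm) (all of step 1 and value of joint test above 0.005 m), for 0.05 s.
At the end, for the whole second after the job is handed in: the green cell rests in the bay: button tip within 1.5 mm of the brass plate along the bay, 3 mm sideways, 2 mm in height; flat end within 3 mm sideways, 2 mm low, 3 mm high; spring compressed over 2.5 mm; test button up (under 1 mm); old cell within 10 mm of its start (all of step 1 and linear speed of cell below 0.02 m/s and distance of old_cell from where it was at the start of the episode below 0.01 m and value of joint test below 0.001 m); the robot touches nothing.
It fails at once if the old black cell is moved more than 10 mm (distance of old_cell from where it was at the start of the episode above 0.01 m).
It fails at once if one of the other loose things (cover, screwdriver, bottles, jar, gauge) is moved more than 30 mm (distance of any of cover, driver, reagent, reagent2, tablets, gauge from where it was at the start of the episode above 0.03 m).
It also fails if it takes over 46 s, if anything falls off the work surface, if the arm or the gripper's body presses on something with over 40 N, if the wrist force passes 120 N, or if a joint passes its speed limit or range.

## Working session

There is one attempt and no reset: what is moved stays moved. The work goes in short steps, Python scripts to look and compute and a tool call to move; the robot and the scene stay as the last step left them, time stands still between calls to the robot, and variables do not carry over. Pictures are saved under pics/ and viewed, at most 10 in all, crops included, and the job is handed in when it is done.

Besides the shell and the picture viewer there is one more tool, called after "Call:" as name(argument=value, ...), one argument or row to a line, values as JSON. move_arm: Moves the arm, as the interface text tells. Its arguments: {"type":"object","properties":{"commands":{"type":"array","items":{"type":"array","items":{"type":"array","items":{"type":"number"}}}},"squeeze":{"type":"number"}},"required":["commands"]}

```bash
mkdir -p pics; ls
python3 - <<'E'
from station import bot, imaging
import cv2
for n in ("side","top"):
    im=imaging.read_camera(n); cv2.imwrite(f"pics/{n}0.png",im[:,:,::-1]); c=imaging.calibration(n); print(n,c)
o=bot.get_obs(); print(o)
E
```

```text
pics
side {'intrinsics': array([[417.54635347,   0.        , 319.28147392],
       [  0.        , 417.54635347, 204.0518184 ],
       [  0.        ,   0.        ,   1.        ]]), 'k1': -0.02425093852691983, 'extrinsics': array([[-0.82836045, -0.41340011,  0.37804672,  0.01781542],
       [-0.56018473,  0.6154618 , -0.55443651,  0.67741085],
       [-0.0034692 , -0.67104928, -0.74140463,  1.0456167 ],
       [ 0.        ,  0.        ,  0.        ,  1.        ]])}
top {'intrinsics': array([[477.05926193,   0.        , 326.37016452],
       [  0.        , 477.05926193, 194.35748961],
       [  0.        ,   0.        ,   1.        ]]), 'k1': 0.007673906674099683, 'extrinsics': array([[-0.02772767, -0.98794472,  0.15230369,  0.35774711],
       [-0.99961442,  0.02762957, -0.00276088, -0.02341618],
       [-0.00148049, -0.15232152, -0.98832989,  1.28475072],
       [ 0.        ,  0.        ,  0.        ,  1.        ]])}
{'t': 0.1, 'q': array([ 1.02689339,  0.47774354,  0.02236675,  1.55634823, -0.01152204,
        1.10932109, -0.08306742]), 'joint_vel': array([ 0.0009645 , -0.00126452,  0.00156938, -0.00256037,  0.00094349,
       -0.00015383, -0.0033062 ]), 'joint_torque': array([ 4.71331441e-03, -5.97765219e+01,  1.61397893e+00, -2.81957066e+01,
        1.28522908e-02,  4.96644789e-03,  2.77838825e-05]), 'eef_pos': array([ 0.28469665, -0.61142674,  0.23040775]), 'tool_rot': array([-8.11522515e-04,  9.76350598e-01,  2.16191568e-01, -2.38802255e-04]), 'contact_force': array([-0.2043112 ,  0.67650607, -0.84738522]), 'torque': array([ 0.01052408,  0.00284402, -0.0243317 ]), 'grasp_force': 0.0, 'gripper_width': 1.0023428848732359}
```

View pics/side0.png

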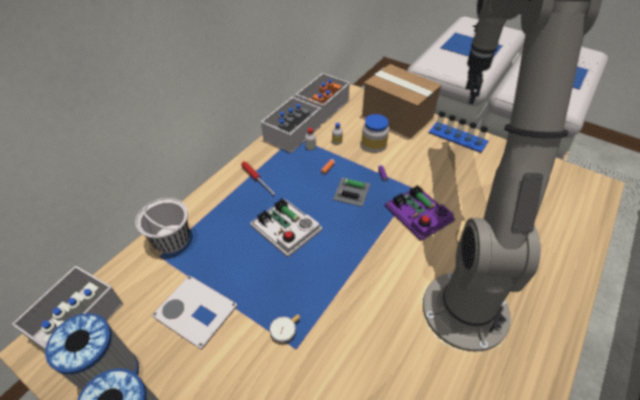

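View pics/top0.png

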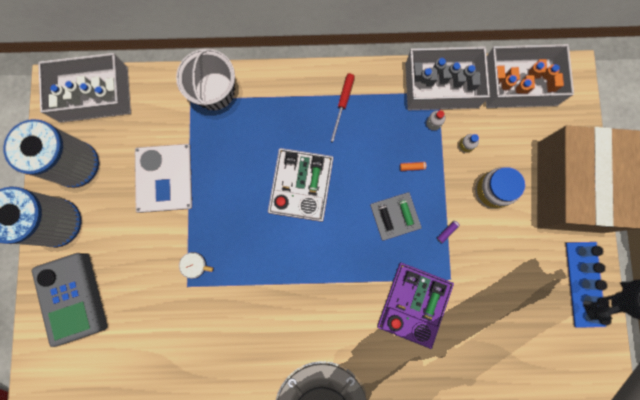

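Top view: white alarm at about (302,184), grey tray at (396,216) with black cell (386,219) and green cell (406,213). I'll enlarge both.

Run:
```python
import cv2,numpy as np
t=cv2.imread("pics/top0.png");s=cv2.imread("pics/side0.png")
def z(im,x,y,w,h,W,H): 
    return cv2.resize(im[y:y+h,x:x+w],(W,H),interpolation=cv2.INTER_CUBIC)
a=z(t,262,144,80,80,400,400);b=z(t,366,186,60,60,300,300);c=z(s,245,190,80,64,400,320)
d=z(s,325,170,50,44,300,264)
A=np.zeros((600,800,3),np.uint8)
a=z(t,264,142,75,80,375,400);c=z(s,245,190,80,64,400,320)
A[:400,:375]=a;A[:320,400:800]=c;A[400:600,0:0]=0
A[330:594,400:700]=d
b=z(t,366,188,60,50,240,200);A[400:600,:240]=b
cv2.imwrite("pics/zoom.png",A)
```

```text
(no output)
```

View pics/zoom.png

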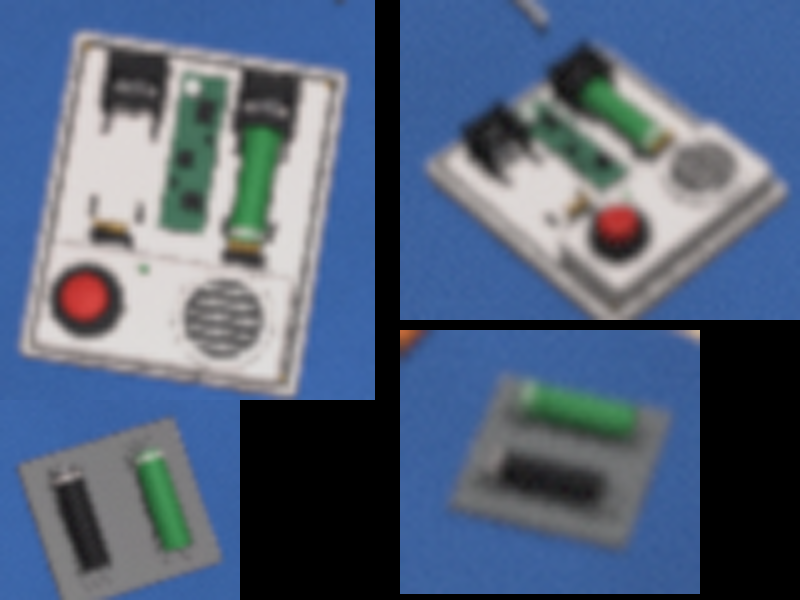

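```bash
cat > h.py <<'E'
import numpy as np, cv2
from scipy.optimize import minimize
from station import bot, imaging
S=8
C={n:imaging.calibration(n) for n in("side","top")}
def proj(n,P):
    c=C[n];E=c["extrinsics"];p=(np.atleast_2d(P)-E[:3,3])@E[:3,:3]
    s=p[:,:2]/p[:,2:];s=s*(1+c["k1"]*(s**2).sum(1,keepdims=True))
    K=c["intrinsics"];return s*[K[0,0],K[1,1]]+K[:2,2]
def unproj(n,uv,z):
    c=C[n];K=c["intrinsics"];E=c["extrinsics"]
    d=(np.array(uv,float)-K[:2,2])/[K[0,0],K[1,1]];s=d.copy()
    for _ in range(5): s=d/(1+c["k1"]*(s@s))
    r=E[:3,:3]@np.r_[s,1];o=E[:3,3];return o+r*(z-o[2])/r[2]
def xf(p,P):
    c,s=np.cos(p[2]),np.sin(p[2]);P=np.atleast_2d(P)
    return np.c_[p[0]+c*P[:,0]-s*P[:,1],p[1]+s*P[:,0]+c*P[:,1],P[:,2]]
def inv(p,P):
    c,s=np.cos(p[2]),np.sin(p[2]);d=np.atleast_2d(P)-[p[0],p[1],0]
    return np.c_[c*d[:,0]+s*d[:,1],-s*d[:,0]+c*d[:,1],d[:,2]]
def box(x0,x1,y0,y1,z0,z1): return np.array([[x,y,z] for x in(x0,x1) for y in(y0,y1) for z in(z0,z1)])
def sil(n,p,parts,roi):
    u0,v0,w,h=roi;m=np.zeros((h*S,w*S),np.uint8)
    for B in parts:
        q=(proj(n,xf(p,B))-[u0-.5,v0-.5])*S-.5
        cv2.fillConvexPoly(m,cv2.convexHull(np.round(q*16).astype(np.int32)),255,shift=4)
    return cv2.GaussianBlur(cv2.resize(m,(w,h),interpolation=cv2.INTER_AREA)/255.,(0,0),0.8)
def soft(im,f,roi):
    u,v,w,h=roi;return f(im[v:v+h,u:u+w].astype(float))
def fit(p0,parts,masks,rois):
    def cost(d):
        p=[p0[0]+d[0]/1e3,p0[1]+d[1]/1e3,p0[2]+d[2]/57.3]
        return sum(((sil(n,p,parts,rois[n])-masks[n])**2).sum() for n in masks)
    b=min((minimize(cost,x0,method="Nelder-Mead",options=dict(initial_simplex=np.array(x0)+[[0,0,0],[6,0,0],[0,6,0],[0,0,4]],xatol=.02,fatol=.01)) for x0 in([0,0,0],[3,-3,-3])),key=lambda r:r.fun)
    d=b.x;return np.array([p0[0]+d[0]/1e3,p0[1]+d[1]/1e3,p0[2]+d[2]/57.3]),b.fun
def nonblue(a): # blue mat: b-r large relative to brightness
    k=(a[...,2]-a[...,0])/(a[...,2]+20);return np.clip(1-k/0.6,0,1)
def green(a):
    return np.clip((a[...,1]-np.maximum(a[...,0],a[...,2]))/60,0,1)
alarm=[box(-.09,.09,-.075,.075,0,.016),box(.029,.087,-.072,.072,.016,.04),box(-.076,-.046,-.0525,-.0195,.016,.045),box(-.076,-.046,.0195,.0525,.016,.045)]
tray=[box(-.052,.052,-.056,.056,0,.006)]
E
python3 - <<'E'
from h import *
ims={n:np.mean([imaging.read_camera(n) for _ in range(4)],0) for n in("side","top")}
np.savez("ims.npz",**ims)
a0=unproj("top",(302,184),.016);t0=unproj("top",(396.5,216),.006)
print(a0,t0)
R={"top":(262,138,80,88),"side":(240,188,90,72)}
RT={"top":(364,186,64,60),"side":(326,170,52,42)}
for n in ims:
    im=ims[n]; u,v,w,h=R[n]; print(n,im[v+2,u+2],soft(im,nonblue,R[n])[h//2,::6].round(2))
for sel in(["top"],["side"],["top","side"]):
    m={n:soft(ims[n],nonblue,R[n]) for n in sel}
    # alarm x points to robot (-x) approx
    p,f=fit([a0[0],a0[1],np.pi+np.radians(-8)],alarm,m,R);print(sel,"alarm",p[:2]*1e3,np.degrees(p[2]),f)
    m={n:soft(ims[n],nonblue,RT[n]) for n in sel}
    q,f=fit([t0[0],t0[1],np.radians(20)],tray,m,RT);print("tray",q[:2]*1e3,np.degrees(q[2]),f)
    for n in sel:
        g=soft(ims[n],green,RT[n]);v,u=np.nonzero(g>.5);uu=[u.mean()+RT[n][0],v.mean()+RT[n][1]]
        w=inv(q,unproj(n,uu,.0185));print(n,"green centroid in tray",w*1e3)
        r=soft(ims[n],lambda a:np.clip((a[...,0]-1.6*a[...,1])/40,0,1)*(a[...,0]>110),R[n]);v,u=np.nonzero(r>.5)
        print("red",[u.mean()+R[n][0],v.mean()+R[n][1]],inv(p,unproj(n,[u.mean()+R[n][0],v.mean()+R[n][1]],.061))*1e3)
E
```

```text
[0.58338941 0.03803136 0.016     ] [ 0.49059511 -0.21408585  0.006     ]
side [ 62.    98.5  158.25] [0.1  0.11 1.   1.   1.   1.   1.   0.81 0.8  1.   1.   1.   1.   0.92
 0.09]
top [ 59.25  96.75 160.25] [0.05 0.05 1.   1.   1.   1.   0.69 0.92 1.   0.73 1.   1.   0.06 0.05]
['top'] alarm [584.34848709  42.27835618] 169.4301450591163 45.93363150579309
tray [ 491.58532719 -211.34214869] 16.0138456839083 18.226993335595694
top green centroid in tray [[ -3.62851242 -28.04899892  18.5       ]]
red [np.float64(280.3857142857143), np.float64(200.85714285714286)] [[ 60.08867382 -40.08105417  61.        ]]
['side'] alarm [582.70476273  40.70006078] 168.692390558917 82.31461007023869
tray [ 490.27224845 -213.87182721] 15.82652534713203 44.34909135094119
side green centroid in tray [[ -4.01692674 -27.63591537  18.5       ]]
red [np.float64(288.09375), np.float64(233.9375)] [[ 62.13870116 -40.7762291   61.        ]]
['top', 'side'] alarm [584.19164063  41.95597381] 169.38950765107958 136.01169039501278
tray [ 491.40557828 -211.74694735] 15.822167808446208 67.49122169743568
top green centroid in tray [[ -3.25134883 -27.72052792  18.5       ]]
red [np.float64(280.3857142857143), np.float64(200.85714285714286)] [[ 60.02228251 -40.38417632  61.        ]]
side green centroid in tray [[ -5.68456963 -29.3715892   18.5       ]]
red [np.float64(288.09375), np.float64(233.9375)] [[ 62.86819194 -40.02101337  61.        ]]
```

```bash
cat >> h.py <<'E'
from scipy.spatial.transform import Rotation as Ro
def tool(yaw,tilt=0): # tool x along yaw (deg), plus end raised by tilt
    c,s=np.cos(np.radians(yaw)),np.sin(np.radians(yaw))
    return Ro.from_matrix(np.c_[[c,s,0],[s,-c,0],[0,0,-1]])*Ro.from_rotvec([0,tilt,0],degrees=True)
def cur():
    o=bot.get_obs();w=o["tool_rot"];return o["eef_pos"],Ro.from_quat([w[1],w[2],w[3],w[0]]),o
def go(pos,R,show=True):
    p,r,o=cur();rv=(r.inv()*R).as_rotvec(degrees=True)
    print("t",round(o["t"],2),"turn",rv.round(2),"shift before turn mm",(r.inv().apply(pos-p)*1e3).round(1),"after turn",(R.inv().apply(pos-p)*1e3).round(1))
E
python3 - <<'E'
from h import *
go(np.array([.5014,-.2389,.09]),tool(15.9))
E
```

```text
t 0.5 turn [-0.   -0.    9.07] shift before turn mm [ 353.6 -246.7  141.3] after turn [ 310.3 -299.4  141.3]
```

Call:
move_arm(
  commands=[
    [[0,0,0,0,0,9.1,0.045],[0.031,-0.03,0.01,0,0,0,0.045],[0.031,-0.03,0.01,0,0,0,0.045],[0.031,-0.03,0.01,0,0,0,0.045],[0.031,-0.03,0.01,0,0,0,0.045],[0.031,-0.03,0.01,0,0,0,0.045],[0.031,-0.03,0.01,0,0,0,0.045],[0.031,-0.03,0.01,0,0,0,0.045],[0.031,-0.03,0.01,0,0,0,0.045],[0.031,-0.03,0.01,0,0,0,0.045],[0.031,-0.03,0.01,0,0,0,0.045],[0,0,0,0,0,0,0.045],[0,0,0,0,0,0,0.045]],
  ],
  squeeze=40,
)

```text
t: 2.12
eef_pos: [0.501, -0.2391, 0.1314]
tool_rot: [0.0, 0.99, 0.138, -0.0]
contact_force: [-0.3, -0.6, 0.1]
gripper_width: 0.527
grasp_force: 0.0
```

Call:
move_arm(
  commands=[
    [[0,0,0.03,0,0,0,0.045],[0,0,0.03,0,0,0,0.045],[0,0,0.02,0,0,0,0.045],[0,0,0,0,0,0,0.045]],
  ],
)

```text
t: 2.62
eef_pos: [0.4994, -0.2399, 0.0503]
tool_rot: [-0.0, 0.991, 0.137, -0.001]
contact_force: [0.2, -0.5, 0.2]
gripper_width: 0.529
grasp_force: 0.0
```

```bash
cat >> h.py <<'E'
def mosaic(name,*crops):
    out=[]
    for n,u,v,w,h,k in crops:
        im=imaging.read_camera(n)[:,:,::-1];out.append(cv2.resize(im[v:v+h,u:u+w],(w*k,h*k),interpolation=cv2.INTER_CUBIC))
    H=max(o.shape[0] for o in out);out=[cv2.copyMakeBorder(o,0,H-o.shape[0],0,6,cv2.BORDER_CONSTANT) for o in out]
    cv2.imwrite(name,np.hstack(out)[:600,:800])
E
python3 -c "
from h import *
mosaic('pics/g1.png',('top',360,176,70,70,5),('side',310,150,70,70,6))
p,r,o=cur();print(p,proj('top',p),proj('side',p))"
```

```text
[ 0.5011098  -0.23984052  0.05204384] [[408.74423059 209.79989355]] [[353.46609065 175.52230948]]
```

View pics/g1.png

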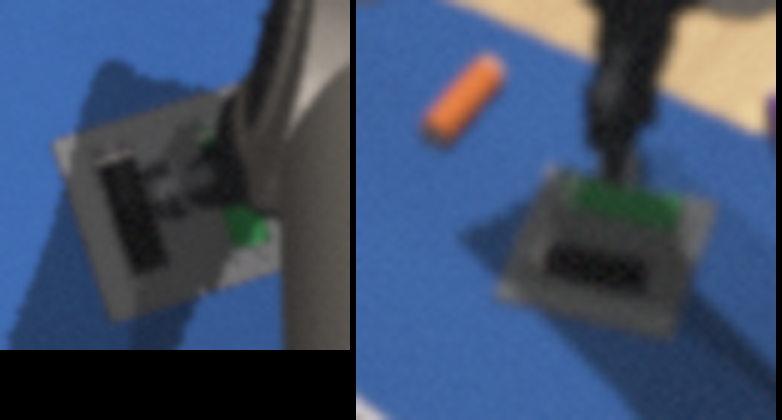

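The left finger stands between the black and green cells, over the green one's middle. Readings are noisy, so I go most of the way down and average.

Call:
move_arm(
  commands=[
    [[0,0,0.02,0,0,0,0.045],[0,0,0.015,0,0,0,0.045],[0,0,0,0,0,0,0.045]],
  ],
)

```text
t: 3.1
eef_pos: [0.5006, -0.2386, 0.0159]
tool_rot: [-0.0, 0.99, 0.138, -0.001]
contact_force: [0.1, 0.5, -0.0]
gripper_width: 0.524
grasp_force: 0.0
```

```bash
cat >> h.py <<'E'
def avg(n=8):
    P=[];Q=[];W=[]
    for _ in range(n): imaging.read_camera("top");p,r,o=cur();P.append(p);Q.append(r);W.append(np.r_[o["contact_force"],o["gripper_width"],o["grasp_force"]])
    r=Ro.concatenate(Q).mean();m=r.as_matrix()
    return np.mean(P,0),r,np.std(P,0),np.mean(W,0),np.degrees([np.arctan2(m[1,0],m[0,0]),np.arcsin(m[2,0])])
E
python3 -c "
from h import *
p,r,s,w,a=avg();print(p*1e3,s*1e3,w,a)"
```

```text
[ 501.45115373 -238.7786017    16.81621909] [0.17834245 0.05500894 0.17523405] [ 0.0640042   0.31435251 -0.41198458  0.52907662  0.        ] [15.86310659  0.03444261]
```

Call:
move_arm(
  commands=[
    [[0,0,0.008,0,0,0,0.045],[0,0,0,0,0,0,0.03],[0,0,0,0,0,0,0.01],[0,0,0,0,0,0,0.01],[0,0,0,0,0,0,0.01],[0,0,0,0,0,0,0.01],[0,0,0,0,0,0,0.01]],
  ],
  squeeze=60,
)

```text
t: 4.38
eef_pos: [0.5011, -0.2386, 0.0083]
tool_rot: [-0.0, 0.99, 0.138, 0.0]
contact_force: [-0.5, 0.8, -1.1]
gripper_width: 0.217
grasp_force: 58.6
```

```bash
python3 -c "
from h import *
p,r,s,w,a=avg(6);print(p*1e3,s*1e3,w,a)"
```

```text
[ 501.11872217 -238.57997626    8.30448428] [0.00993422 0.01545891 0.01620613] [-0.18877127 -0.11114156 -1.13236991  0.21910506 58.61308038] [1.58682973e+01 1.28424901e-03]
```

Call:
move_arm(
  commands=[
    [[0,0,-0.02,0,0,0,0.01],[0,0,-0.05,0,0,0,0.01],[0,0,-0.05,0,0,0,0.01],[0.0234,-0.034,0,0,0,0,0.01],[0.0234,-0.034,0,0,0,0,0.01],[0.0234,-0.034,0,0,0,0,0.01],[0.0234,-0.034,0,0,0,0,0.01],[0.0234,-0.034,0,0,0,0,0.01],[0.0234,-0.034,0,0,0,0,0.01],[0.0234,-0.034,0,0,0,0,0.01],[0.0234,-0.034,0,0,0,0,0.01],[0,0,0,0,0,0,0.01]],
  ],
)

```text
t: 6.18
eef_pos: [0.6072, 0.0793, 0.1283]
tool_rot: [-0.001, 0.99, 0.141, 0.001]
contact_force: [0.2, -0.8, -0.6]
gripper_width: 0.217
grasp_force: 58.8
```

Call:
move_arm(
  commands=[
    [[0,0,0,0,0,-10.2,0.01],[0,0,0,0,0,-10.2,0.01],[0,0,0,0,0,-10.2,0.01],[0,0,0,0,0,-10.2,0.01],[0,0,0,0,0,-10.2,0.01],[0,0,0,0,0,-10.2,0.01],[0,0,0,0,0,-10.2,0.01],[0,0,0,0,0,-10.2,0.01],[0,0,0,0,0,-10.2,0.01],[0,0,0,0,0,-10.2,0.01],[0,0,0,0,0,-10.2,0.01],[0,0,0,0,0,-10.2,0.01],[0,0,0,0,0,-10.2,0.01],[0,0,0,0,0,-10.2,0.01],[0,0,0,0,0,-10.2,0.01],[0,0,0,0,0,0,0.01],[0,0,0,0,0,0,0.01]],
  ],
)

```text
t: 8.3
eef_pos: [0.6067, 0.0734, 0.1281]
tool_rot: [-0.0, 0.099, 0.995, -0.0]
contact_force: [-0.2, -0.4, -1.0]
gripper_width: 0.218
grasp_force: 58.7
```

```bash
python3 -c "
from h import *
p,r,s,w,a=avg(4);print(p*1e3,s*1e3,w,a)
mosaic('pics/g2.png',('top',260,130,80,90,5),('side',240,150,90,100,4))
c=p+[0,0,.0082];print(proj('top',c),proj('side',c))"
```

```text
[606.74730125  73.96484202 128.30585752] [0.03341873 0.19284591 0.04848081] [ 0.39469417 -0.20536726 -0.47048199  0.22005288 58.66337657] [ 1.68748213e+02 -6.35141364e-03]
[[284.6426568  166.52275785]] [[269.56455238 202.42310923]]
```

View pics/g2.png

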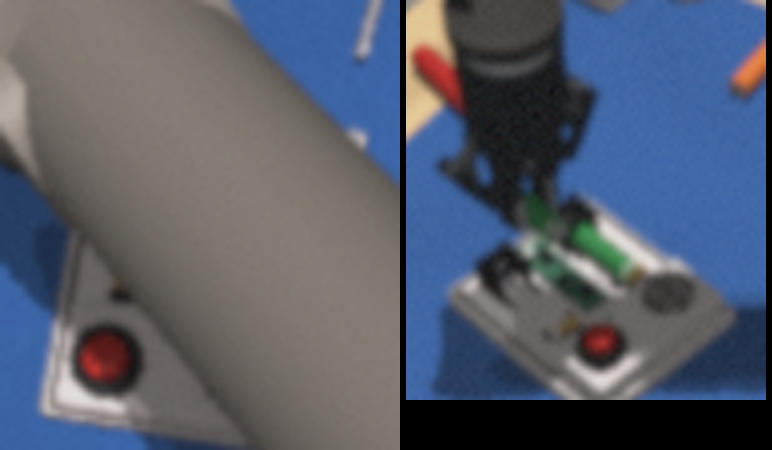

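Run:
```python
from h import *
im=np.mean([imaging.read_camera("side") for _ in range(4)],0)[:,:,::-1]
np.save("held.npy",im)
k=12;u,v,w,h=248,178,64,48
z=cv2.resize(im[v:v+h,u:u+w].astype(np.float32),(w*k,h*k),interpolation=cv2.INTER_CUBIC)
z=np.clip(z*1.6+10,0,255).astype(np.uint8)
p,r,o=cur()
for d,col in((-36.75,(0,0,255)),(-3,(0,255,255)),(30.75,(255,0,255)),(33.25,(255,255,255))):
    q=(proj("side",p+r.apply([d/1e3,0,-.0082]))[0]-[u-.5,v-.5])*k
    print(d,q/k+[u,v]);cv2.circle(z,tuple(int(t) for t in q),4,col,1)
cv2.imwrite("pics/g3.png",z)
```

```text
-36.75 [262.03032845 196.5500947 ]
-3 [269.32046085 202.44034934]
30.75 [276.80683319 208.48817527]
33.25 [277.36938791 208.94259178]
```

View pics/g3.png

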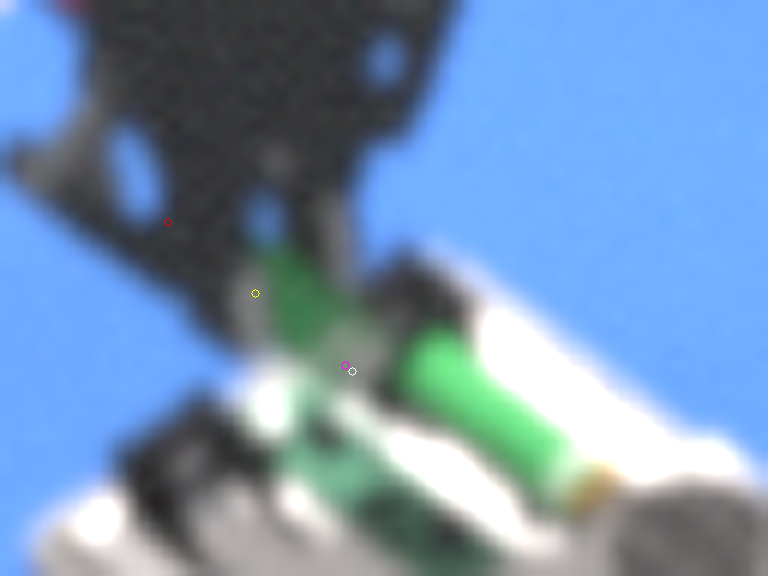

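The held cell's plus end shows at zoom (355,345), about 1 px up-right of the prediction; the white base behind it spoils the measurement, so I raise it against the blue mat.

Call:
move_arm(
  commands=[
    [[0,0,-0.04,0,0,0,0.01],[0,0,-0.04,0,0,0,0.01],[0,0,0,0,0,0,0.01],[0,0,0,0,0,0,0.01]],
  ],
)

```text
t: 9.3
eef_pos: [0.6064, 0.0739, 0.2078]
tool_rot: [-0.0, 0.097, 0.995, -0.0]
contact_force: [0.5, -0.3, -1.6]
gripper_width: 0.218
grasp_force: 58.8
```

Run:
```python
from h import *
im=np.mean([imaging.read_camera("side") for _ in range(6)],0)
p,r,o=cur();np.savez("held2.npz",im=im,p=p,q=r.as_quat())
k=12;u,v,w,h=248,150,64,48
z=cv2.resize(im[v:v+h,u:u+w,::-1].astype(np.float32),(w*k,h*k),interpolation=cv2.INTER_CUBIC)
z=np.clip(z*1.6+10,0,255).astype(np.uint8)
for d,col in((-36.75,(0,0,255)),(30.75,(255,0,255)),(33.25,(255,255,255))):
  for yy in(-.0105,.0105):
    q=(proj("side",p+r.apply([d/1e3,yy,-.0082]))[0]-[u-.5,v-.5])*k
    cv2.circle(z,tuple(int(t) for t in q),4,col,1)
print(p);cv2.imwrite("pics/g4.png",z)
```

```text
[0.60643044 0.07412345 0.20745551]
```

View pics/g4.png

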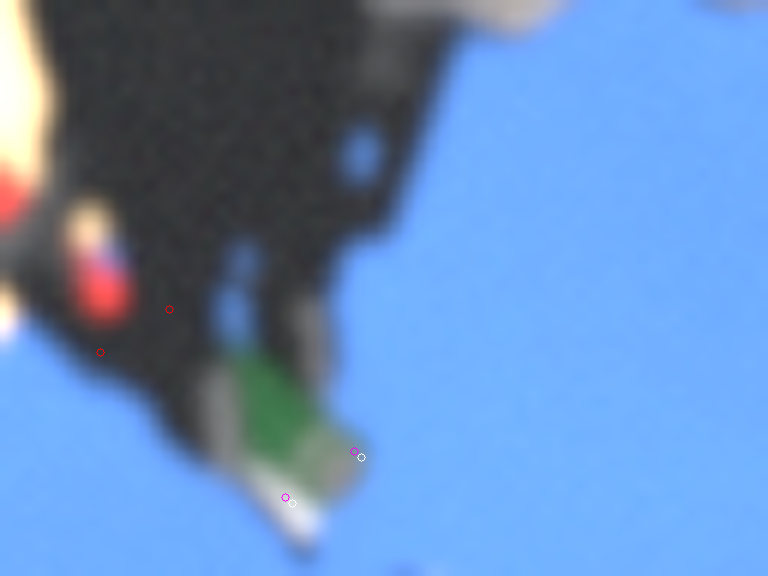

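Run:
```python
from h import *
d=np.load("held2.npz");im=d["im"];p=d["p"];r=Ro.from_quat(d["q"])
roi=(248,150,64,48);m=soft(im,nonblue,roi)
a=np.linspace(0,2*np.pi,24)
def cyl(x0,x1,R): return np.array([[x,R*np.cos(t),R*np.sin(t)-.0082] for x in(x0,x1) for t in a])
V,U=np.mgrid[0:48,0:64];zx=(U+.5)*12;zy=(V+.5)*12
# keep region: right of a line parallel to axis through (320,474) and beyond the finger
ax=np.array([.74,.68])
W=((zx-320)*ax[1]-(zy-474)*ax[0]>-8)&((zx-320)*ax[0]+(zy-474)*ax[1]>-45)&(zx<450)&(zy>385)
for dz in(0,):
  def cost(s,full=False):
    off=np.array([s[0],s[1],0])/1e3;c=s[2]/1e3
    mm=np.zeros((48*S,64*S),np.uint8)
    for B in(cyl(c,c+.03375,.0105),cyl(c+.033,c+.03625,.004)):
        q=(proj("side",p+off+r.apply(B))-[roi[0]-.5,roi[1]-.5])*S-.5
        cv2.fillConvexPoly(mm,cv2.convexHull(np.round(q*16).astype(np.int32)),255,shift=4)
    g=cv2.GaussianBlur(cv2.resize(mm,(64,48),interpolation=cv2.INTER_AREA)/255.,(0,0),.8)
    return ((g-m)**2*W).sum()
  for c in(-3,):
    b=minimize(lambda s:cost([s[0],s[1],c]),[0,0],method="Nelder-Mead",options=dict(initial_simplex=[[0,0],[3,0],[0,3]]))
    e=np.array([np.cos(np.radians(168.75)),np.sin(np.radians(168.75))])
    print(W.sum(),b.x,b.fun,cost([0,0,c]),"along bay",b.x@e,"across(+alarm y)",b.x@[-e[1],e[0]])
```

```text
143 [-1.66766433 -0.80558295] 1.0905236497392314 1.7246340839246737 along bay 1.4784591875661004 across(+alarm y) 1.1154490680867806
```

```bash
cat >> h.py <<'E'
AL=np.array([.5837,.0416,np.radians(169.2)]); GC=-.0024
def tgt(xm,zc,th,dy=0,yaw=None):
    R=tool(np.degrees(AL[2]),th);M=xf(AL,[xm/1e3,-.036+dy/1e3,.016+zc/1e3])[0]
    return M+R.apply([.03375-GC,0,.0082]),R
def where(n=3):
    p,r,s,w,a=avg(n);M=p+r.apply([GC-.03375,0,-.0082]);m=inv(AL,M)[0]*1e3
    T=inv(AL,p+r.apply([GC+.03625,0,-.0082]))[0]*1e3
    print("xm %.2f dy %.2f zc %.2f yawerr %.2f tilt %.2f tip"%(m[0],m[1]+36,m[2]-16,a[0]-np.degrees(AL[2]),a[1]),(T-[0,-36,16]).round(2),"F(bay)",(Ro.from_euler("z",-AL[2]).apply(w[:3])).round(1),"w,g",w[3:].round(3))
E
python3 -c "
from h import *
where(); go(*tgt(-38,40,22))"
```

```text
xm -52.55 dy -0.14 zc 199.99 yawerr -0.33 tilt 0.04 tip [ 17.45  -0.54 200.05] F(bay) [ 0.   0.3 -1.1] w,g [ 0.218 58.771]
t 9.75 turn [ 0.06 21.97 -0.32] shift before turn mm [ 15.   -0.5 146. ] after turn [-40.8  -0.4 141. ]
```

Call:
move_arm(
  commands=[
    [[0.0075,0,0.04,0,0,0,0.01],[0.0075,-0.0005,0.04,0,0,-0.3,0.01],[0,0,0,0,7.3,0,0.01],[0,0,0,0,7.3,0,0.01],[0,0,0,0,7.4,0,0.01],[0,0,0,0,0,0,0.01],[0,0,0,0,0,0,0.01]],
  ],
)

```text
t: 10.62
eef_pos: [0.5917, 0.0772, 0.1282]
tool_rot: [-0.189, 0.092, 0.977, 0.018]
contact_force: [-0.5, 0.2, -1.3]
gripper_width: 0.218
grasp_force: 58.8
```

```bash
python3 -c "
from h import *
where(); go(*tgt(-38,30,22));go(*tgt(-38,13,22))"
```

```text
xm -37.59 dy -0.44 zc 107.04 yawerr 0.04 tilt 21.90 tip [ 27.36  -0.39 133.15] F(bay) [ 0.7  0.5 -0.5] w,g [ 0.22  58.833]
t 10.78 turn [-0.02  0.1   0.04] shift before turn mm [-29.1  -0.3  71.4] after turn [-29.3  -0.3  71.4]
t 10.78 turn [-0.02  0.1   0.04] shift before turn mm [-35.5  -0.3  87.2] after turn [-35.6  -0.3  87.1]
```

Call:
move_arm(
  commands=[
    [[-0.01,0,0.025,0,0,0,0.01],[-0.01,0,0.025,0,0,0,0.01],[-0.0095,-0.0004,0.0215,0,0,0,0.01],[-0.003,0,0.0075,0,0,0,0.01],[-0.003,0,0.008,0,0,0,0.01],[0,0,0,0,0,0,0.01],[0,0,0,0,0,0,0.01]],
  ],
)

```text
t: 11.65
eef_pos: [0.5927, 0.0764, 0.035]
tool_rot: [-0.189, 0.093, 0.977, 0.018]
contact_force: [0.1, 0.2, -0.5]
gripper_width: 0.218
grasp_force: 58.8
```

```bash
python3 -c "
from h import *
where(); go(*tgt(-50,12,22))
mosaic('pics/g5.png',('side',248,180,66,60,9))"
```

```text
xm -38.87 dy 0.24 zc 13.05 yawerr -0.02 tilt 21.94 tip [26.06  0.21 39.21] F(bay) [-0.1 -0.1 -0.8] w,g [ 0.221 58.833]
t 11.8 turn [ 0.03  0.05 -0.03] shift before turn mm [-10.7   0.3  -3.3] after turn [-10.7   0.3  -3.3]
```

View pics/g5.png

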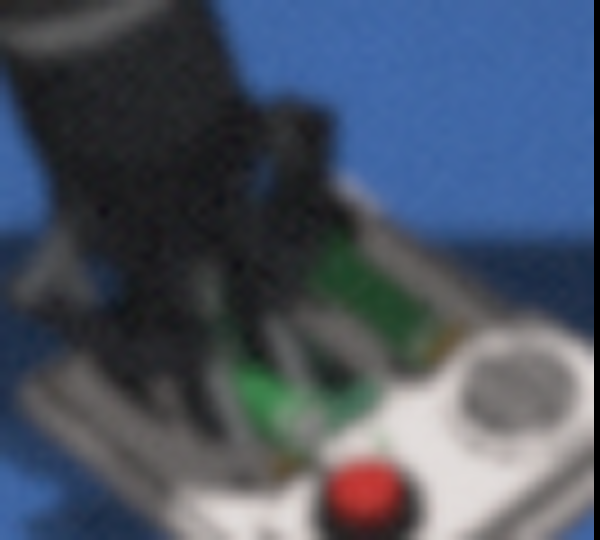

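The cell is tilted between the fingers above the bay, plus end (300,420) heading for the brass contact (285,465), with no contact force. Next I slide it under the bridge.

Call:
move_arm(
  commands=[
    [[-0.003,0,-0.0009,0,0,0,0.01],[-0.003,0,-0.0009,0,0,0,0.01],[-0.003,0,-0.0009,0,0,0,0.01],[-0.0017,0.0002,-0.0006,0,0,0,0.01],[0,0,0,0,0,0,0.01]],
  ],
)

```text
t: 12.48
eef_pos: [0.6033, 0.0743, 0.0333]
tool_rot: [-0.19, 0.093, 0.977, 0.018]
contact_force: [-0.3, 0.1, -0.8]
gripper_width: 0.219
grasp_force: 58.8
```

```bash
python3 -c "
from h import *
where(); go(*tgt(-52,11,18))"
```

```text
xm -49.57 dy 0.21 zc 11.43 yawerr -0.02 tilt 22.01 tip [15.33  0.19 37.66] F(bay) [-0.2  0.  -0.7] w,g [ 0.219 58.833]
t 12.62 turn [ 0.01 -4.01 -0.02] shift before turn mm [-3.1  0.2  2. ] after turn [-3.   0.2  2.2]
```

Call:
move_arm(
  commands=[
    [[-0.0015,0,0.001,0,-2,0,0.01],[-0.0016,0,0.0012,0,-2,0,0.01],[0,0,0,0,0,0,0.01]],
  ],
)

```text
t: 13.0
eef_pos: [0.6048, 0.0742, 0.0306]
tool_rot: [-0.156, 0.093, 0.983, 0.015]
contact_force: [-0.5, 1.0, 0.4]
gripper_width: 0.219
grasp_force: 58.9
```

```bash
python3 -c "
from h import *
where(); go(*tgt(-52.5,10.5,14))"
```

```text
xm -51.88 dy 0.09 zc 11.04 yawerr -0.02 tilt 18.04 tip [14.68  0.07 32.72] F(bay) [ 0.7 -0.3  0.4] w,g [ 0.22  58.937]
t 13.15 turn [ 0.02 -4.04 -0.02] shift before turn mm [-1.3  0.   2.8] after turn [-1.1  0.   2.9]
```

Call:
move_arm(
  commands=[
    [[-0.0008,0,0.0014,0,-2,0,0.01],[-0.0008,0,0.0015,0,-2,0,0.01],[0,0,0,0,0,0,0.01],[0,0,0,0,0,0,0.01]],
  ],
)

```text
t: 13.65
eef_pos: [0.6077, 0.0739, 0.0282]
tool_rot: [-0.12, 0.094, 0.988, 0.012]
contact_force: [2.1, -0.2, 7.0]
gripper_width: 0.219
grasp_force: 59.7
```

```bash
python3 -c "
from h import *
where(); go(*tgt(-53,10.5,12))"
```

```text
xm -54.61 dy -0.21 zc 11.51 yawerr -0.08 tilt 13.87 tip [13.35 -0.3  28.29] F(bay) [-2.4  0.   7.6] w,g [ 0.22  59.658]
t 13.8 turn [ 0.08 -1.87 -0.08] shift before turn mm [ 1.  -0.3  2.5] after turn [ 1.1 -0.3  2.5]
```

Call:
move_arm(
  commands=[
    [[0,0,0,0,0,0,0.026],[0,0,0,0,0,0,0.026],[0,0,0,0,0,0,0.026]],
  ],
)

```text
t: 14.18
eef_pos: [0.6057, 0.0736, 0.0266]
tool_rot: [-0.122, 0.094, 0.988, 0.011]
contact_force: [-0.0, -1.0, -0.3]
gripper_width: 0.306
grasp_force: 0.0
```

```bash
python3 -c "
from h import *
where()"
```

```text
xm -52.71 dy 0.35 zc 9.92 yawerr -0.03 tilt 14.03 tip [15.21  0.31 26.9 ] F(bay) [-0.5  0.2  0.1] w,g [0.305 0.   ]
```

Call:
move_arm(
  commands=[
    [[0,0,-0.004,0,0,0,0.028],[0,0,-0.006,0,0,0,0.03],[0,0,-0.01,0,0,0,0.03],[0,0,-0.03,0,0,0,0.03],[0,0,-0.04,0,0,0,0.01],[0,0,-0.03,0,-7,0,0],[0,0,-0.03,0,-7,0,0],[0,0,0,0,0,0,0]],
  ],
)

```text
t: 15.32
eef_pos: [0.6385, 0.0692, 0.1773]
tool_rot: [0.003, 0.093, 0.996, 0.0]
contact_force: [0.8, 0.5, 0.1]
gripper_width: -0.001
grasp_force: 0.0
```

```bash
python3 -c "
from h import *
p,r,s,w,a=avg(2);print(p,a)
mosaic('pics/g6.png',('side',245,188,85,75,6),('top',262,142,80,85,3))"
```

```text
[0.6381371  0.06764304 0.17457164] [ 1.69189082e+02 -7.39918531e-02]
```

View pics/g6.png

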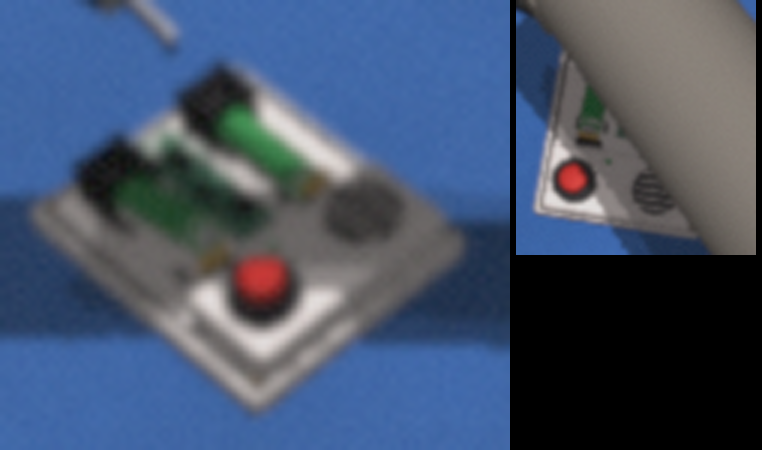

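The cell lies in the bay, flat end in the black pocket at (120,175), plus end at the brass (213,258). Now to press the plus end down.

```bash
python3 -c "
from h import *
go(xf(AL,[0.0,-.036,.065])[0],tool(169.2))"
```

```text
t 15.53 turn [-0.04 -0.13 -0.09] shift before turn mm [ 48.3   1.1 107.3] after turn [ 48.6   1.1 107.2]
```

Call:
move_arm(
  commands=[
    [[0.024,0.0005,0,0,0,0,0],[0.0245,0.0005,0,0,0,0,0],[0,0,0.035,0,0,0,0],[0,0,0.04,0,0,0,0],[0,0,0.03,0,0,0,0],[0,0,0,0,0,0,0],[0,0,0,0,0,0,0]],
  ],
)

```text
t: 16.4
eef_pos: [0.5912, 0.078, 0.0686]
tool_rot: [-0.0, 0.095, 0.996, 0.0]
contact_force: [0.5, -0.1, 0.3]
gripper_width: 0.001
grasp_force: 0.0
```

```bash
python3 -c "
from h import *
p,r,s,w,a=avg(3);print(inv(AL,p)*1e3,w,a)"
```

```text
[[ -0.96979536 -37.27637099  69.38592331]] [ 0.30408382  0.15730484  0.2736727  -0.00134702  0.        ] [ 1.69153322e+02 -9.23754430e-02]
```

Call:
move_arm(
  commands=[
    [[0.001,-0.0012,0.01,0,0,0,0],[0,0,0.008,0,0,0,0],[0,0,0.004,0,0,0,0],[0,0,0,0,0,0,0]],
  ],
)

```text
t: 17.05
eef_pos: [0.5894, 0.0767, 0.0459]
tool_rot: [-0.0, 0.094, 0.996, -0.0]
contact_force: [0.3, 0.1, -0.4]
gripper_width: 0.0
grasp_force: 0.0
```

Call:
move_arm(
  commands=[
    [[0,0,0.003,0,0,0,0],[0,0,0,0,0,0,0]],
  ],
)

```text
t: 17.3
eef_pos: [0.5889, 0.0766, 0.0427]
tool_rot: [-0.0, 0.094, 0.996, -0.0]
contact_force: [0.5, 0.5, 0.4]
gripper_width: -0.001
grasp_force: 0.0
```

Call:
move_arm(
  commands=[
    [[0,0,0.003,0,0,0,0],[0,0,0,0,0,0,0]],
  ],
)

```text
t: 17.55
eef_pos: [0.5892, 0.0766, 0.0398]
tool_rot: [-0.0, 0.094, 0.996, -0.0]
contact_force: [0.2, 0.0, 0.2]
gripper_width: -0.002
grasp_force: 0.0
```

Call:
move_arm(
  commands=[
    [[0,0,0.002,0,0,0,0],[0,0,0,0,0,0,0]],
  ],
)

```text
t: 17.8
eef_pos: [0.5895, 0.0767, 0.0381]
tool_rot: [0.0, 0.094, 0.996, 0.0]
contact_force: [-0.2, -0.6, 0.0]
gripper_width: -0.001
grasp_force: 0.0
```

Call:
move_arm(
  commands=[
    [[0,0,0.002,0,0,0,0],[0,0,0,0,0,0,0]],
  ],
)

```text
t: 18.05
eef_pos: [0.5898, 0.0771, 0.0369]
tool_rot: [0.0, 0.094, 0.996, 0.0]
contact_force: [-1.2, -0.3, 4.9]
gripper_width: -0.001
grasp_force: 3.2
```

```bash
python3 -c "
from h import *
p,r,s,w,a=avg(3);print(inv(AL,p)*1e3,w,a)"
```

```text
[[  0.65993972 -36.05453146  36.96135545]] [-2.14409661e+00 -8.97085835e-01  6.16951288e+00 -1.05059185e-03
  3.17175023e+00] [ 1.69176947e+02 -5.24252318e-02]
```

Call:
move_arm(
  commands=[
    [[0,0,0.002,0,0,0,0],[0,0,0,0,0,0,0]],
  ],
)

```text
t: 18.45
eef_pos: [0.5901, 0.0782, 0.0367]
tool_rot: [0.001, 0.094, 0.996, 0.0]
contact_force: [-6.0, -0.6, 21.1]
gripper_width: -0.002
grasp_force: 10.2
```

Call:
move_arm(
  commands=[
    [[0,0,-0.01,0,0,0,0],[0,0,-0.04,0,0,0,0],[0,0,-0.05,0,0,0,0],[0,0.06,-0.05,0,0,0,0],[0,0.06,0,0,0,0,0],[0,0.06,0,0,0,0,0],[0,0.06,0,0,0,0,0],[0,0,0,0,0,0,0]],
  ],
)

```text
t: 19.45
eef_pos: [0.6301, 0.3079, 0.1743]
tool_rot: [-0.001, 0.09, 0.996, 0.002]
contact_force: [-0.2, -0.1, 0.0]
gripper_width: 0.0
grasp_force: 0.0
```

Run:
```python
from h import *
p,r,o=cur();print(o["t"],p)
im=np.mean([imaging.read_camera("side") for _ in range(4)],0)[:,:,::-1];im2=np.mean([imaging.read_camera("top") for _ in range(4)],0)[:,:,::-1]
def z(im,u,v,w,h,k): return cv2.resize(im[v:v+h,u:u+w].astype(np.float32),(w*k,h*k),interpolation=cv2.INTER_CUBIC)
a=z(im,250,192,66,50,7);b=z(im2,268,144,66,66,5)
H=max(a.shape[0],b.shape[0]);A=np.zeros((H,a.shape[1]+b.shape[1],3));A[:a.shape[0],:a.shape[1]]=a;A[:b.shape[0],a.shape[1]:]=b
A=np.clip(A*1.2,0,255).astype(np.uint8);print(A.shape);cv2.imwrite("pics/g7.png",A)
```

```text
19.45 [0.63005594 0.3079023  0.17433851]
(350, 792, 3)
```

View pics/g7.png

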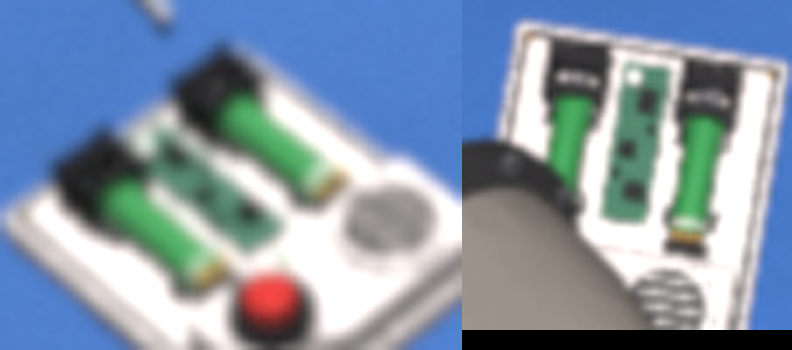

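Both cells look alike in the side view: brass ends at (215,270) and (325,183), matching the pocket offset. Next is a quick numeric check and the approach to the test button.

Run:
```python
from h import *
im=np.mean([imaging.read_camera("side") for _ in range(3)],0)
g=green(im)>.6
n,l,st,ce=cv2.connectedComponentsWithStats(g[190:245,245:320].astype(np.uint8))
for i in range(1,n):
    if st[i,4]>40: print(st[i],inv(AL,unproj("side",ce[i]+[245,190],.031))*1e3)
go(xf(AL,[.061,-.040,.085])[0],tool(169.2))
```

```text
[37 16 13 12 68] [[-23.86400233  35.84226816  31.        ]]
[20 28 14 12 74] [[-23.53522226 -35.32208101  31.        ]]
t 20.0 turn [-0.01  0.01 -0.09] shift before turn mm [  60.2 -223.    89.4] after turn [  60.5 -222.9   89.4]
```

The new cell matches the fitted one (x −23.5 against −23.9, y ∓35.5). Now I press the button.

Call:
move_arm(
  commands=[
    [[0.015,-0.0555,0,0,0,0,0],[0.015,-0.0555,0,0,0,0,0],[0.015,-0.056,0,0,0,0,0],[0.015,-0.056,0,0,0,0,0],[0,0,0,0,0,0,0],[0,0,0.045,0,0,0,0],[0,0,0.044,0,0,0,0],[0,0,0,0,0,0,0],[0,0,0,0,0,0,0]],
  ],
)

```text
t: 21.12
eef_pos: [0.5324, 0.0942, 0.0867]
tool_rot: [0.001, 0.094, 0.996, 0.001]
contact_force: [0.9, 0.5, -0.4]
gripper_width: -0.002
grasp_force: 0.0
```

```bash
python3 -c "
from h import *
p,r,s,w,a=avg(3);print(inv(AL,p)*1e3,w,a)"
```

```text
[[ 59.74763419 -41.75522073  87.10220151]] [ 0.35148887  0.35315028  0.55860684 -0.0009169   0.        ] [ 1.69186503e+02 -1.65398641e-01]
```

Call:
move_arm(
  commands=[
    [[0.001,-0.0015,0.01,0,0,0,0],[0,0,0.011,0,0,0,0],[0,0,0.004,0,0,0,0],[0,0,0.004,0,0,0,0],[0,0,0,0,0,0,0]],
  ],
)

```text
t: 21.9
eef_pos: [0.5297, 0.0912, 0.0562]
tool_rot: [-0.0, 0.094, 0.996, -0.001]
contact_force: [-3.4, -2.1, 4.5]
gripper_width: -0.0
grasp_force: 2.4
```

Call:
move_arm(
  commands=[
    [[0,0,0.003,0,0,0,0],[0,0,0,0,0,0,0],[0,0,0,0,0,0,0]],
  ],
)

```text
t: 22.28
eef_pos: [0.5299, 0.0913, 0.0556]
tool_rot: [0.0, 0.094, 0.996, -0.002]
contact_force: [-11.3, -5.8, 32.4]
gripper_width: -0.001
grasp_force: 16.0
```

Call:
move_arm(
  commands=[
    [[0,0,-0.01,0,0,0,0],[0,0,-0.04,0,0,0,0],[0,0,-0.05,0,0,0,0],[0,0.06,-0.03,0,0,0,0],[0,0.06,0,0,0,0,0],[0,0.06,0,0,0,0,0],[0,0.06,0,0,0,0,0],[0,0,0,0,0,0,0],[0,0,0,0,0,0,0],[0,0,0,0,0,0,0]],
  ],
)

```text
t: 23.52
eef_pos: [0.575, 0.3214, 0.1808]
tool_rot: [0.0, 0.095, 0.995, -0.001]
contact_force: [0.9, -1.3, -0.6]
gripper_width: 0.001
grasp_force: 0.0
```

Run:
```python
from h import *
im=np.mean([imaging.read_camera("side") for _ in range(3)],0)
g=green(im)>.6
n,l,st,ce=cv2.connectedComponentsWithStats(g[190:245,245:320].astype(np.uint8))
for i in range(1,n):
    if st[i,4]>40: print(inv(AL,unproj("side",ce[i]+[245,190],.031))*1e3)
print(cur()[0],bot.hand_in())
```

```text
[[-23.79305136  35.96255576  31.        ]]
[[-23.53522226 -35.32208101  31.        ]]
the job is handed in; nothing more can be done
[0.57501399 0.32181482 0.18122545] None
```

The green cell is in the empty bay, level and matching the fitted cell to within about 1 mm in the side camera; the red test button was pushed to its stop and let go, and the job was handed in at about 24 s (hand-in returned no verdict).

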